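Set the electrode plate gap with the thumb wheel

TASK

Set the plate gap on the electrode holder: with a light fingertip on top, roll the knurled wheel until the sliding plate has closed in so far that its pointer lines up with the point of the gauge tab. Work only the wheel, from above and without pinching it; do not push the sliding plate itself, leave the beaker, jar and yellow rack where they stand, and finish with the hand clear of everything.

Things in the scene. Friction and masses are not known exactly. Their poses are not given: they have to be found in the camera images.
- fixture: Electrode holder: aluminium base plate 270 x 120 x 12 mm, fixed to the bench. Origin at the centre of its underside, on the bench; x runs along its length, the way the sliding plate closes; y across; z up. A fixed white plate (60 mm wide) stands at x = 95 to 107 mm, top at z = 101 mm. A white ledge with black ticks runs along x at y = -51 mm.
- wheel: Knurled steel wheel, 72 mm in diameter, 20 mm wide, axis level along the holder's y. Origin at its centre, 74 mm above the bench, so the top of its rim is at 110 mm. Rolling the top of the rim towards the holder's +x drives the sliding plate in +x (closing), 1 mm for each 3.6 mm of rim travel; rolling back opens it. It stays where left; turning takes about 1 to 1.5 N at the rim.
- housing (a point): Centre of the open top of the grey wheel housing (92 mm along the holder's x, 40 mm along y), 98 mm above the bench. Only the top 12 mm of the wheel stands out of it, over about 50 mm of length, so short strokes are needed. Housing, wheel and plates stand on a deck with spring feet: pressed from above it starts to sink at about 2 N and gives 1 mm per 1.5 N, to a stop at 6 mm.
- carriage: Sliding white plate with a steel electrode, 60 mm wide along y, top at 99 mm above the bench, on two guide rods, with a brass rack bar (top 92 mm above the bench) running past the housing at the holder's y = 24 to 29 mm; driven by the wheel, not to be touched. Origin at the foot of its working face, 36 mm above the bench; its axes are the holder's. It starts 37 to 55 mm from the fixed plate.
- pointer (a point): Tip of the small dark steel pointer on the sliding plate, on the holder's -y side, 44 mm above the bench; it moves with the plate. Axes as the holder's.
- mark (a point): Point of the fixed dark steel gauge tab (13 mm wide along the holder's x, on the ledge, top 48 mm above the bench) that faces the pointer, 3 mm off the pointer's path. This is the gauge mark. Axes as the holder's. The gap is right when pointer and mark have the same x in the holder's frame. Before the job the pointer lies 10 to 45 mm short of it, towards the holder's -x.
- beaker: Loose glass beaker, 64 mm wide, 85 mm tall; origin at the centre of its underside. Stands beyond the fixed-plate end of the holder.
- jar: Loose amber jar with a white cap, 46 mm wide, 70 mm tall; origin at the centre of its underside. Stands off the wheel end of the holder.
- tip_rack: Loose yellow open rack 110 x 60 x 45 mm; origin at the centre of its underside. Stands on the holder's +y side.

How it is judged:
By the outcome, as a careful person would: the job done as asked, in the order asked, and still so for the second after the job is handed in, with the robot touching nothing.
It also fails if it takes over 58 s, if anything falls off the work surface, if the arm or the gripper's body presses on something with over 40 N, if the wrist force passes 120 N, or if a joint passes its speed limit or range.

ROBOT

A 7-joint arm with a two-finger parallel gripper is mounted at the origin on the work surface. World frame = base frame: x ahead of the robot, y to its left, z up, the work surface at z = 0. Lengths are in m, angles in degrees, forces in N, time in s.
With the tool pointing down it reaches from about 0.4 to 0.9 m from the base axis. Payload 5.5 kg.
Tool frame: the origin (TCP) lies on the centre line of the jaws, within the pads' length; the fingertips stand 17 mm ahead of it and the grasp point (between the pads) lies 2 mm behind it (manip.tip_extent is the distance from the TCP to the fingertips, in m); z points along the fingers, y is the direction in which the jaws open and shut (so a half turn about z gives the same grasp; the last joint's range is limited). The gripper opens to 85 mm and grips with 20 to 120 N. Pads are 22 mm wide; open, the fingers measure 114 mm over their backs; the gripper's body (76 mm by 85 mm) begins 54 mm behind the grasp point. The pads swing forward as they close: fully open they stand 13 mm farther back than shut.
Start: joints at [-49.664, 28.699, -24.465, 88.831, 12.651, 65.22, -12.049], TCP at [0.277, 0.588, 0.248] pointing down, gripper open.
Joint ranges: [-164.97, 164.97], [-17.58, 116.51], [-87.97, 89.64], [11.32, 138.91], [-80.73, 260.73], [10.89, 115.49], [-147.41, 147.41]. Speed limits (degrees/s): [147.25, 147.25, 180, 180, 180, 180, 180].

INTERFACE

Orientations are given as [roll, pitch, yaw] about the fixed x, y, z axes, in that order (R = Rz(yaw) Ry(pitch) Rx(roll)).
In Python, from workcell import manip, eyes gives the robot as it stands. The module is installed in compiled form; this text tells all that it offers.
- The arm moves only by the tool servo_tool, never from a script. Its argument "series" is one flat list of numbers, 5 for each row, row after row: the shift along the tool's x, y, z in units of 0.02 m (1.0 is 0.02 m), then the turn about the tool's z in units of 0.1 rad (1.0 is 0.1 rad), then the opening, from 0 (shut) to 1 (fully open). In form: [x, y, z, roll, gripper, x, y, z, roll, gripper, ...]. A call has 1 to 8 rows; each row shifts and turns the pose as measured when the row begins, along the tool's axes as they then stand; what a row does not reach is not made up. A row lasts 1/12 s, in which the tool goes at most 41.7 mm and 7.16 degrees, less where a joint would pass 70% of its speed; a pose out of reach is approached as far as the arm can. A call with a number of a shift or a turn outside -1 to 1 is refused whole. A call with a gripper value outside its range is refused whole. The fingers move at their own pace and stop on an object; "grip_force" is the grip in N (left out, the last holds). Time passes only in rows, so rows that do not move let the fingers close. It gives the time, the measured TCP pose, the force and the opening at its end, in the units of the state.
- manip.get_obs(): the state, without advancing time (a new reading comes with each control period).
- eyes.grab_frame(name): name is "scene" or "top" or "wrist"; returns (picture, depth): 384x512x3 uint8, red, green, blue; 384x512 float32, m along the optical axis (not along the pixel's ray), 0 where there is no reading.
- eyes.camera_model(name): a dict with "intrinsics" (3x3 intrinsics, pixels), "position" and "orientation" of the camera in the world. Camera axes: x right, y up, looking along -z (the intrinsics and any distortion apply to the point x, -y, -z); pixel columns grow to the right and rows downward; lengths in m; the calibration is good to about 2 mm. A picture is of the moment at which its call begins: read the wrist's pose just before it. camera_model takes no time and is no camera call; for the wrist camera it gives the pose at the moment of the call.
- manip.finish_job(): hands the job in, once; it reports no verdict.
The state is a dict: "clock": time; "joint_pos": joint angles; "joint_velocities": joint speeds; "tau": joint torques, N m; "tcp_pos": TCP position; "tool_rot": TCP orientation; "contact_force": force on the tool from outside, world axes, zero at the start; "wrist_torque": the same for the moment, N m; "finger_gap": finger opening in m.
Only numpy, scipy, OpenCV 4.12 (cv2) and the standard library are available. Lean on these libraries where they do the work, as an engineer would, in place of code of your own. Each camera call takes 0.05 s, during which the arm holds its last target.

## Working session

There is one attempt and no reset: what is moved stays moved. The work goes in short steps, Python scripts to look and compute and a tool call to move; the robot and the scene stay as the last step left them, time stands still between calls to the robot, and variables do not carry over. Pictures are saved under pics/ and viewed, and the job is handed in when it is done.

Besides the shell and the picture viewer there is one more tool, called after ">>>" as name(argument=value, ...), one argument or row to a line, values as JSON. servo_tool: Moves the arm, as the interface text tells. Its arguments: {"type":"object","properties":{"series":{"type":"array","items":{"type":"number"}},"grip_force":{"type":"number"}},"required":["series"]}

```bash
mkdir -p pics; cat > h.py <<'E'
import numpy as np,cv2
from workcell import manip,eyes
def grab(n,save=None):
    m=eyes.camera_model(n); p,d=eyes.grab_frame(n)
    if save: cv2.imwrite('pics/'+save,p[:,:,::-1])
    return m,p,d
E
python3 - <<'E'
from h import *
o=manip.get_obs(); print({k:np.round(v,3) for k,v in o.items()}, manip.tip_extent)
for n in ['scene','top','wrist']:
    m,p,d=grab(n,n+'0.png'); print(n,m); np.savez('pics/'+n+'0.npz',p=p,d=d)
E
```

```text
{'clock': np.float64(0.0), 'joint_pos': array([-49.663,  28.753, -24.45 ,  88.891,  12.649,  65.219, -12.049]), 'joint_velocities': array([ 0.013,  0.028, -0.052, -0.018, -0.065,  0.006, -0.056]), 'tau': array([ 0.0000e+00, -5.6952e+01, -5.8160e+00, -2.8093e+01,  1.1000e-02,
        1.2000e-02, -0.0000e+00]), 'tcp_pos': array([0.277, 0.587, 0.247]), 'tool_rot': array([-1.79889e+02, -4.00000e-03,  1.54743e+02]), 'contact_force': array([-0.718, -0.172,  1.171]), 'wrist_torque': array([-0.046,  0.033,  0.018]), 'finger_gap': np.float64(0.086)} 0.017
scene {'intrinsics': array([[385.79677125,   0.        , 260.21383022],
       [  0.        , 385.79677125, 190.48157675],
       [  0.        ,   0.        ,   1.        ]]), 'position': array([ 0.87593795, -0.37259215,  0.47072995]), 'orientation': array([54.86423069, -0.63366258, 35.16682266])}
top {'intrinsics': array([[468.85184236,   0.        , 258.16920903],
       [  0.        , 468.85184236, 199.56311507],
       [  0.        ,   0.        ,   1.        ]]), 'position': array([0.39234645, 0.05524545, 1.00721855]), 'orientation': array([  8.79108703,   0.55023582, -90.71488402])}
wrist {'intrinsics': array([[291.36810632,   0.        , 250.7670214 ],
       [  0.        , 291.36810632, 194.08190122],
       [  0.        ,   0.        ,   1.        ]]), 'position': array([0.21277372, 0.61783871, 0.37347239]), 'orientation': array([-16.44941549,   0.09692507,  64.73193291])}
```

View pics/scene0.png

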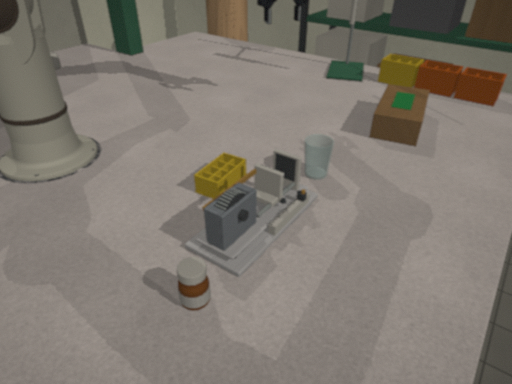

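View pics/top0.png

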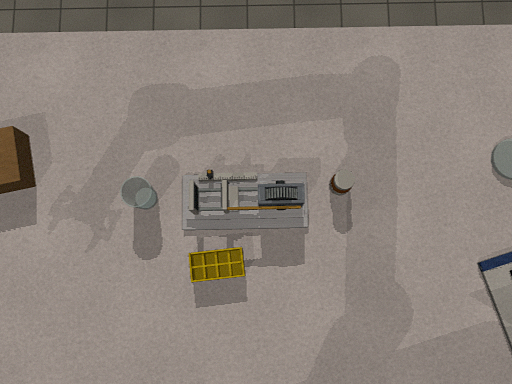

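View pics/wrist0.png

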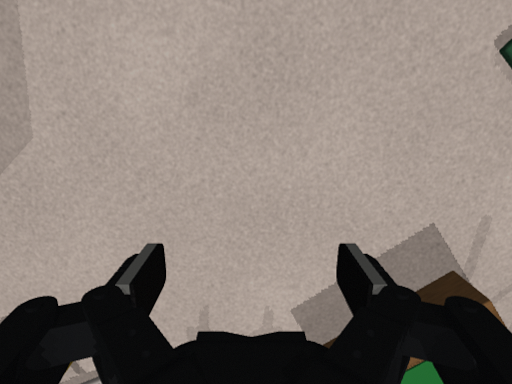

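```bash
python3 - <<'E'
import cv2
p=cv2.imread('pics/top0.png'); cv2.imwrite('pics/top0z.png',cv2.resize(p[160:240,170:320],None,fx=5.3,fy=5.3,interpolation=cv2.INTER_CUBIC))
p=cv2.imread('pics/scene0.png'); cv2.imwrite('pics/scene0z.png',cv2.resize(p[140:275,180:340],None,fx=4.4,fy=4.4,interpolation=cv2.INTER_CUBIC))
E
```

```text
(no output)
```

View pics/top0z.png

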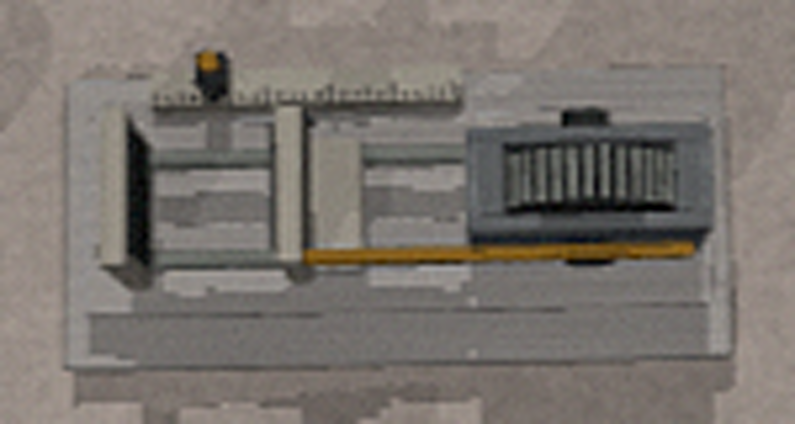

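View pics/scene0z.png

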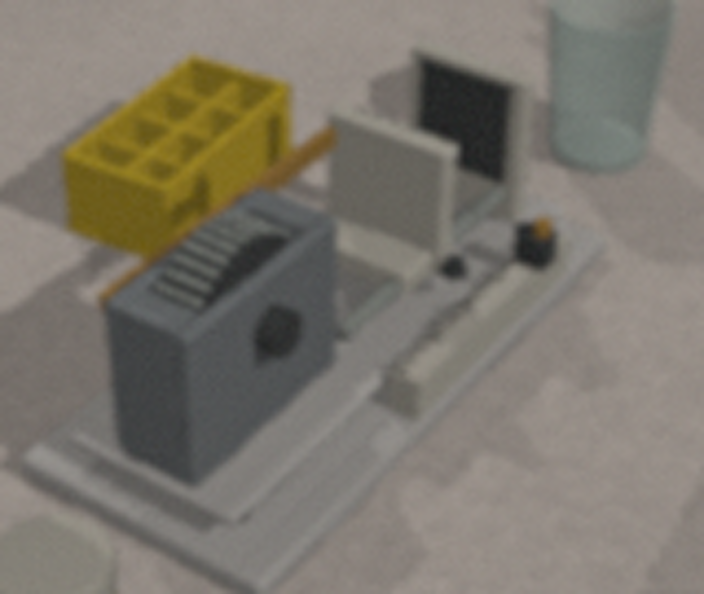

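```bash
cat >> h.py <<'E'
from scipy.spatial.transform import Rotation as R
def ray(m,uv):
    uv=np.atleast_2d(np.float64(uv)); K=m['intrinsics']
    d=np.c_[(uv[:,0]-K[0,2])/K[0,0],-(uv[:,1]-K[1,2])/K[1,1],-np.ones(len(uv))]
    return np.array(m['position']),R.from_euler('xyz',m['orientation'],degrees=True).apply(d)
def onz(m,uv,z):
    c,d=ray(m,uv); return c+d*((z-c[2])/d[:,2])[:,None]
def two(m1,u1,m2,u2):
    c1,d1=ray(m1,u1);c2,d2=ray(m2,u2);d1=d1[0]/np.linalg.norm(d1);d2=d2[0]/np.linalg.norm(d2)
    s=np.linalg.lstsq(np.c_[d1,-d2],c2-c1,rcond=None)[0]
    a=c1+s[0]*d1;b=c2+s[1]*d2; return (a+b)/2,np.linalg.norm(a-b)
def proj(m,P):
    P=np.atleast_2d(P); q=R.from_euler('xyz',m['orientation'],degrees=True).inv().apply(P-np.array(m['position']))
    K=m['intrinsics']; return np.c_[K[0,2]-K[0,0]*q[:,0]/q[:,2],K[1,2]+K[1,1]*q[:,1]/q[:,2]]
np.set_printoptions(suppress=True,precision=4)
E
python3 - <<'E'
from h import *
t=eyes.camera_model('top');s=eyes.camera_model('scene')
zt=lambda u:np.array(u)/5.3+[169.6,159.6]
zs=lambda u:np.array(u)/4.4+[179.6,139.6]
c=onz(t,zt([[68,85],[724,68],[733,355],[68,367]]),.012); print(c)
print('size',np.linalg.norm(np.diff(c,axis=0),axis=1))
O=c.mean(0); ex=(c[0]-c[1])+(c[3]-c[2]); ex/=np.linalg.norm(ex); ey=np.array([-ex[1],ex[0],0]);print('O',O,'ex',ex,np.degrees(np.arctan2(ex[1],ex[0])))
H=lambda P:np.c_[(P-O)@ex,(P-O)@ey,P[:,2]]
print('wheel slot top corners',H(onz(t,zt([[505,143],[672,140],[680,207],[505,213]]),.098)))
print('housing top',H(onz(t,zt([[468,128],[712,122],[712,232],[470,235]]),.098)))
print('fixed plate top',H(onz(t,zt([[103,110],[127,108],[103,265],[127,263]]),.101)))
print('slide plate top',H(onz(t,zt([[275,106],[305,105],[275,262],[304,262]]),.099)))
print('tab scene',H(onz(s,zs([[524,262],[516,252],[545,265]]),.040)),'top',H(onz(t,zt([[210,103],[197,95],[228,95]]),.048)))
print('pointer scene',H(onz(s,zs([[453,268],[463,278]]),.044)))
print('wheel->world',O+ex*0)
p=np.load('pics/top0.npz')['d']
for z in [(590,180),(590,225),(290,180),(110,190),(300,340)]:
    u=zt(z); P=t['position']; 
    dd=p[int(round(u[1])),int(round(u[0]))]; cc,d=ray(t,u); print(z,cc+d[0]*dd)
for n,u in dict(jar=(342,181),beaker=(139,193),).items(): print(n,onz(t,u,.04))
E
```

```text
[[ 0.6012  0.2265  0.012 ]
 [ 0.6044 -0.0419  0.012 ]
 [ 0.4868 -0.0422  0.012 ]
 [ 0.4855  0.225   0.012 ]]
size [0.2683 0.1176 0.2672]
O [0.5444 0.0919 0.012 ] ex [-0.0083  1.      0.    ] 90.47716784117227
wheel slot top corners [[-0.0433 -0.014   0.098 ]
 [-0.1054 -0.0137  0.098 ]
 [-0.1075  0.0116  0.098 ]
 [-0.0427  0.0124  0.098 ]]
housing top [[-0.0297 -0.0199  0.098 ]
 [-0.1205 -0.0202  0.098 ]
 [-0.119   0.0212  0.098 ]
 [-0.0296  0.0203  0.098 ]]
fixed plate top [[ 0.1059 -0.0293  0.101 ]
 [ 0.0969 -0.0298  0.101 ]
 [ 0.1058  0.0289  0.101 ]
 [ 0.0969  0.0284  0.101 ]]
slide plate top [[ 0.042  -0.0297  0.099 ]
 [ 0.0308 -0.0298  0.099 ]
 [ 0.0426  0.0289  0.099 ]
 [ 0.0318  0.0292  0.099 ]]
tab scene [[ 0.0577 -0.0583  0.04  ]
 [ 0.062  -0.0518  0.04  ]
 [ 0.061  -0.0667  0.04  ]] top [[ 0.072  -0.0417  0.048 ]
 [ 0.0771 -0.0451  0.048 ]
 [ 0.0649 -0.0448  0.048 ]]
pointer scene [[ 0.0316 -0.0385  0.044 ]
 [ 0.0281 -0.0456  0.044 ]]
wheel->world [0.5444 0.0919 0.012 ]
(590, 180) [0.5424 0.0178 0.1096]
(590, 225) [0.5275 0.0177 0.0979]
(290, 180) [0.5459 0.1286 0.0984]
(110, 190) [0.543  0.1954 0.0988]
(300, 340) [0.4954 0.1319 0.0093]
jar [[ 0.579  -0.1136  0.04  ]]
beaker [[0.5595 0.3124 0.04  ]]
```

>>> servo_tool(
  series=[0, 0, 0, -0.9, 0, 0, 0, 0, -0.9, 0, 0, 0, 0, -0.9, 0, 0, 0, 0, -0.9, 0, 0, 0, 0, -0.9, 0, 0, 0, 0, 0, 0],
  grip_force=20,
)

```text
clock: 0.65
tcp_pos: [0.2765, 0.5858, 0.2448]
tool_rot: [-179.7, -0.2, -178.3]
contact_force: [0.2, 0.0, -0.8]
finger_gap: 0.0123
```

>>> servo_tool(
  series=[-1, -1, 0, 0.2, 0, -1, -1, 0, 0, 0, -1, -1, 0, 0, 0, -1, -1, 0, 0, 0, -1, -1, 0, 0, 0, -1, -1, 0, 0, 0, -1, -1, 0, 0, 0, -1, -1, 0, 0, 0],
)

```text
clock: 1.32
tcp_pos: [0.4335, 0.427, 0.2421]
tool_rot: [-179.8, -0.6, -179.9]
contact_force: [0.1, -0.2, 0.2]
finger_gap: 0.0002
```

>>> servo_tool(
  series=[-1, -1, 0, 0, 0, -1, -1, 0, 0, 0, -1, -1, 0, 0, 0, -1, -1, 0, 0, 0, -1, -1, 0, 0, 0, -1, -1, 0, 0, 0, -1, -1, 0, 0, 0, -1, -1, 0, 0, 0],
)

```text
clock: 1.98
tcp_pos: [0.5984, 0.2554, 0.2398]
tool_rot: [-179.7, -0.7, 178.7]
contact_force: [-0.3, 0.8, -0.8]
finger_gap: -0.0
```

>>> servo_tool(
  series=[-1, -1, 0, -0.3, 0, -1, -1, 0, 0, 0, -1, -1, 0.5, 0, 0, -1, -1, 0.8, 0, 0, 0, 0, 1, 0, 0, 0, 0, 1, 0, 0, 0, 0, 0.5, 0, 0, 0, 0, 0, 0, 0],
)

```text
clock: 2.65
tcp_pos: [0.6874, 0.1572, 0.1593]
tool_rot: [-179.4, -0.5, 178.2]
contact_force: [0.1, 0.9, 0.1]
finger_gap: 0.0005
```

```bash
python3 - <<'E'
from h import *
m,p,d=grab('wrist','w1.png'); np.savez('pics/w1.npz',p=p,d=d); print(m)
o=manip.get_obs();print(o['tcp_pos'],o['tool_rot'])
E
```

```text
{'intrinsics': array([[291.3681,   0.    , 250.767 ],
       [  0.    , 291.3681, 194.0819],
       [  0.    ,   0.    ,   1.    ]]), 'position': array([0.6172, 0.1602, 0.286 ]), 'orientation': array([-15.9894,   0.5658,  88.2273])}
[0.6876 0.1573 0.1601] [-179.4032   -0.4384  178.2604]
```

View pics/w1.png

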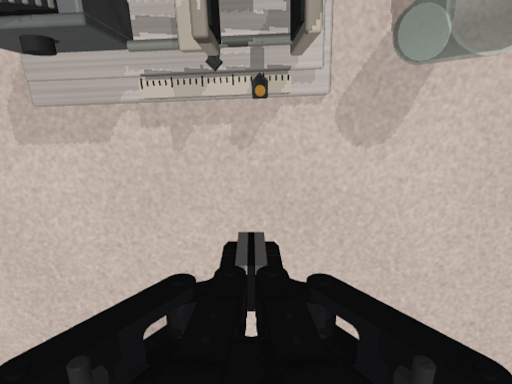

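```bash
python3 - <<'E'
import cv2
p=cv2.imread('pics/w1.png'); cv2.imwrite('pics/w1z.png',cv2.resize(p[45:110,180:280],None,fx=8,fy=8,interpolation=cv2.INTER_CUBIC))
E
```

```text
(no output)
```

View pics/w1z.png

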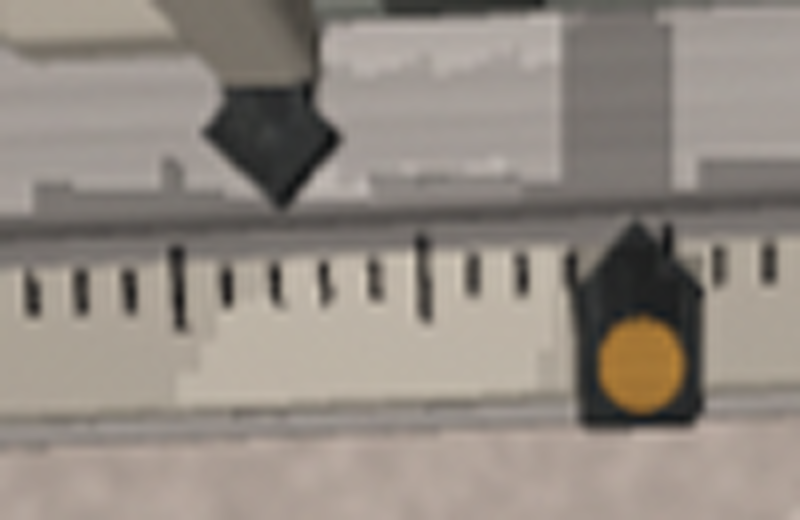

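```bash
cat >> h.py <<'E'
O=np.array([.5444,.0919,.012]); ex=np.array([-.0083,1,0]); ey=np.array([-1,-.0083,0])
H=lambda P:np.c_[(P-O)@ex,(P-O)@ey,P[:,2]]
E
python3 - <<'E'
from h import *
m={'intrinsics':np.array([[291.3681,0,250.767],[0,291.3681,194.0819],[0,0,1]]),'position':np.array([0.6172,0.1602,0.286]),'orientation':[-15.9894,.5658,88.2273]}
z=lambda u:np.array(u)/8+[179.56,44.56]
print(H(onz(m,z([[283,208]]),.044)),H(onz(m,z([[637,220],[580,295],[700,292]]),.048)))
print('ledge/ticks',H(onz(m,z([[178,245],[425,232],[28,268],[770,243],[0,443],[780,420]]),.040)))
s=eyes.camera_model('scene');t=eyes.camera_model('top')
P=onz(m,z([[283,208]]),.044);print('pointer in scene predicted',proj(s,P),'seen',np.array([453,268])/4.4+[179.6,139.6])
# two-view height check: tab top orange dot
p=onz(m,z([[642,365]]),.048);print(p,proj(t,p))
print(two(m,z([[642,365]]),t,np.array([[210,62]])/5.3+[169.6,159.6]))
# base edge dir in wrist
e=onz(m,[[33,105],[330,94]],.012);dv=e[1]-e[0];print('edge yaw',np.degrees(np.arctan2(dv[1],dv[0])),np.linalg.norm(dv))
E
```

```text
[[ 0.0389 -0.0425  0.044 ]] [[ 0.0728 -0.0455  0.048 ]
 [ 0.0672 -0.0519  0.048 ]
 [ 0.0786 -0.0521  0.048 ]]
ledge/ticks [[ 0.0278 -0.045   0.04  ]
 [ 0.0522 -0.0448  0.04  ]
 [ 0.0128 -0.0465  0.04  ]
 [ 0.086  -0.0471  0.04  ]
 [ 0.0083 -0.0628  0.04  ]
 [ 0.0867 -0.0637  0.04  ]]
pointer in scene predicted [[286.4336 199.3666]] seen [282.5545 200.5091]
[[0.6022 0.1653 0.048 ]] [[208.727  171.2233]]
(array([0.6023, 0.1649, 0.0464]), np.float64(0.0009314930233410056))
edge yaw 90.21715307496535 0.2678326935103818
```

>>> servo_tool(
  series=[0.9, -1, -0.1, -0.4, 0, 0.9, -1, 0, 0, 0, 0.9, -1, 0, 0, 0, 0.9, -1, 0, 0, 0, 0.9, -1, 0, 0, 0, 0.9, -1, 0, 0, 0, 0.9, -1, 0, 0, 0, 0.8, -0.9, 0, 0, 0],
)

```text
clock: 3.37
tcp_pos: [0.5464, 0.0089, 0.1734]
tool_rot: [-179.9, 0.4, -178.6]
contact_force: [0.8, -1.2, 0.7]
finger_gap: 0.0
```

>>> servo_tool(
  series=[0, 0, 0, 0, 0, 0, 0, 0, 0, 0],
)

```text
clock: 3.53
tcp_pos: [0.5443, 0.005, 0.1764]
tool_rot: [-179.7, 0.5, -178.9]
contact_force: [0.5, 0.6, 1.0]
finger_gap: -0.0001
```

```bash
python3 - <<'E'
from h import *
o=manip.get_obs();print(o['tcp_pos'],o['tool_rot'],o['contact_force'])
m,p,d=grab('wrist','w2.png'); 
m,p,d=grab('scene'); cv2.imwrite('pics/s2.png',cv2.resize(p[120:275,170:350,::-1],None,fx=3.8,fy=3.8,interpolation=cv2.INTER_CUBIC))
E
```

```text
[0.5443 0.005  0.1764] [-179.7089    0.5345 -178.9445] [0.5261 0.6294 1.0096]
```

View pics/w2.png

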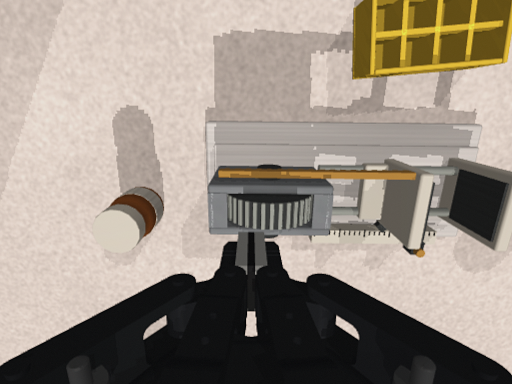

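View pics/s2.png

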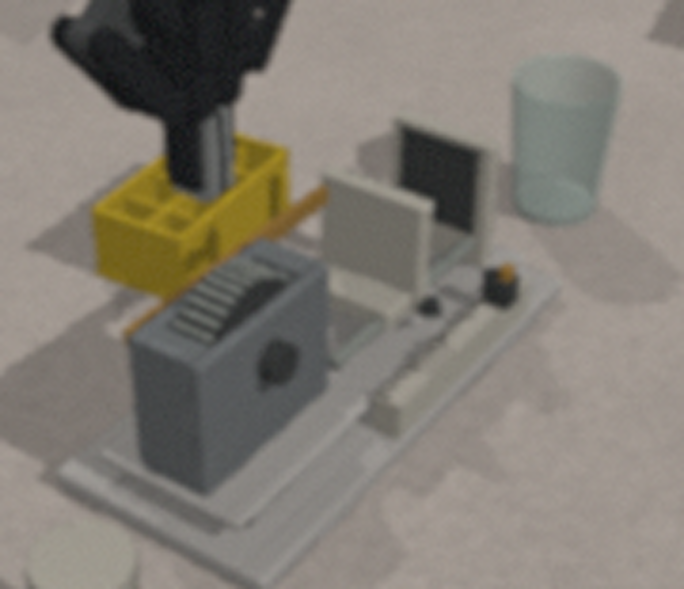

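>>> servo_tool(
  series=[0, -0.1, 0.8, 0.1, 0, 0, -0.1, 0.7, 0, 0, 0, -0.1, 0.3, 0, 0, 0, 0, 0, 0, 0, 0, 0, 0, 0, 0],
)

```text
clock: 4.05
tcp_pos: [0.5509, 0.0066, 0.1422]
tool_rot: [-179.9, 1.0, -179.0]
contact_force: [0.0, -0.2, 1.0]
finger_gap: -0.0001
```

>>> servo_tool(
  series=[0.2, -0.3, 0.2, 0, 0, 0.1, -0.2, 0.2, 0, 0, 0, 0, 0, 0, 0],
)

```text
clock: 4.3
tcp_pos: [0.5462, -0.0024, 0.1347]
tool_rot: [-180.0, 1.1, -178.9]
contact_force: [0.7, -0.6, 0.7]
finger_gap: 0.0001
```

>>> servo_tool(
  series=[0, 0, 0.1, 0.1, 0, 0, 0, 0, 0, 0],
)

```text
clock: 4.47
tcp_pos: [0.5461, -0.0031, 0.1329]
tool_rot: [-180.0, 1.1, -179.6]
contact_force: [0.6, -0.5, -0.3]
finger_gap: 0.0003
```

>>> servo_tool(
  series=[0, 0, 0.3, 0, 0, 0, 0.05, 0.1, 0, 0, 0, 0, 0, 0, 0],
)

```text
clock: 4.72
tcp_pos: [0.5468, -0.0022, 0.1247]
tool_rot: [-180.0, 1.2, -179.6]
contact_force: [-0.1, -0.0, -0.8]
finger_gap: -0.0
```

>>> servo_tool(
  series=[0, 0.05, 0.1, 0, 0, 0, 0, 0, 0, 0],
)

```text
clock: 4.88
tcp_pos: [0.5471, -0.0014, 0.1226]
tool_rot: [-179.9, 1.2, -179.6]
contact_force: [-0.6, -0.6, 3.2]
finger_gap: 0.0003
```

>>> servo_tool(
  series=[0, 0.2, -0.04, 0, 0, 0, 0.2, -0.03, 0, 0, 0, 0.2, 0, 0, 0, 0, 0.2, 0, 0, 0],
)

```text
clock: 5.22
tcp_pos: [0.547, 0.0129, 0.125]
tool_rot: [-179.7, 1.2, -179.8]
contact_force: [-2.4, -1.4, 5.4]
finger_gap: 0.0001
```

>>> servo_tool(
  series=[0, 0.2, 0, 0, 0, 0, 0.2, 0, 0, 0, 0, 0.2, 0, 0, 0, 0, 0.2, 0.03, 0, 0],
)

```text
clock: 5.55
tcp_pos: [0.5469, 0.0324, 0.1251]
tool_rot: [-179.8, 1.2, -179.7]
contact_force: [-0.6, 0.3, 2.5]
finger_gap: 0.0002
```

>>> servo_tool(
  series=[0, 0.05, -0.5, 0, 0, 0, 0, -0.2, 0, 0],
)

```text
clock: 5.72
tcp_pos: [0.5457, 0.0364, 0.1385]
tool_rot: [-179.9, 1.1, -179.5]
contact_force: [-0.1, -0.2, -0.0]
finger_gap: -0.0001
```

```bash
python3 - <<'E'
from h import *
o=manip.get_obs();print(o['tcp_pos'],o['tool_rot'],o['contact_force'])
m,p,d=grab('scene'); cv2.imwrite('pics/s3.png',cv2.resize(p[170:240,240:340,::-1],None,fx=7,fy=7,interpolation=cv2.INTER_CUBIC))
m,p,d=grab('wrist','w3.png'); 
E
```

```text
[0.5457 0.0364 0.1385] [-179.9228    1.1288 -179.4981] [-0.1181 -0.2172 -0.0173]
```

View pics/s3.png

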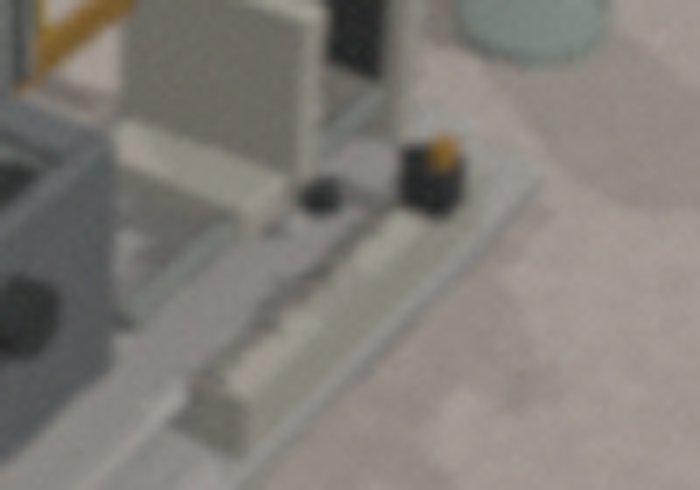

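View pics/w3.png

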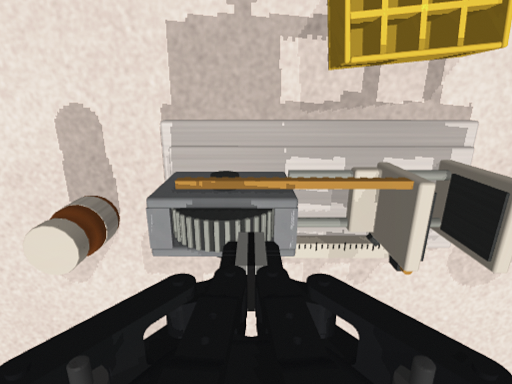

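```bash
python3 - <<'E'
from h import *
s=eyes.camera_model('scene')
print(H(onz(s,[[453/4.4+179.6,268/4.4+139.6],[322/7+239.6,195/7+169.6]],.044)))
E
```

```text
[[ 0.0316 -0.0385  0.044 ]
 [ 0.0431 -0.0381  0.044 ]]
```

>>> servo_tool(
  series=[0, -0.9, 0, 0, 0, 0, -0.9, 0, 0, 0, 0, 0, 0, 0, 0, 0, 0, 0.3, 0, 0, 0, 0, 0, 0, 0],
)

```text
clock: 6.23
tcp_pos: [0.5468, -0.0007, 0.1323]
tool_rot: [-180.0, 1.3, -179.5]
contact_force: [-0.1, 1.8, 0.2]
finger_gap: -0.0005
```

>>> servo_tool(
  series=[0, -0.05, 0.3, 0, 0, 0, 0, 0.1, 0, 0, 0, 0, 0.1, 0, 0, 0, 0, 0, 0, 0],
)

```text
clock: 6.57
tcp_pos: [0.5474, -0.0005, 0.1215]
tool_rot: [-179.9, 1.3, -179.4]
contact_force: [-1.4, -2.9, 6.1]
finger_gap: -0.0
```

>>> servo_tool(
  series=[0, 0.2, -0.08, 0, 0, 0, 0.2, -0.04, 0, 0, 0, 0.2, 0, 0, 0, 0, 0.2, 0, 0, 0],
)

```text
clock: 6.9
tcp_pos: [0.5473, 0.0138, 0.1247]
tool_rot: [-179.7, 1.2, -179.5]
contact_force: [-1.9, -1.5, 5.7]
finger_gap: 0.0002
```

>>> servo_tool(
  series=[0, 0.2, 0, 0, 0, 0, 0.2, 0, 0, 0, 0, 0.2, 0, 0, 0, 0, 0.2, 0.03, 0, 0],
)

```text
clock: 7.23
tcp_pos: [0.5473, 0.0319, 0.1249]
tool_rot: [-179.7, 1.3, -179.4]
contact_force: [-0.6, -0.2, 2.9]
finger_gap: 0.0001
```

>>> servo_tool(
  series=[0, 0.05, -0.5, 0, 0, 0, 0, -0.2, 0, 0],
)

```text
clock: 7.4
tcp_pos: [0.5459, 0.0354, 0.1382]
tool_rot: [-179.8, 1.1, -179.2]
contact_force: [-0.6, -0.7, 0.2]
finger_gap: -0.0002
```

```bash
python3 - <<'E'
from h import *
m,p,d=grab('scene'); cv2.imwrite('pics/s4.png',cv2.resize(p[170:240,240:340,::-1],None,fx=7,fy=7,interpolation=cv2.INTER_CUBIC))
E
```

```text
(no output)
```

View pics/s4.png

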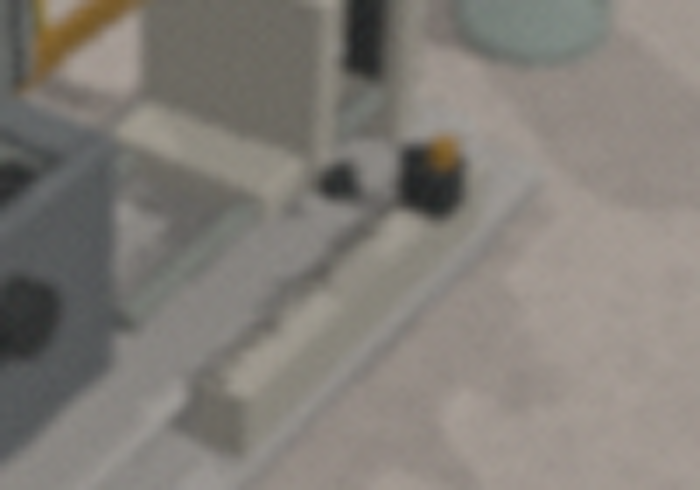

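>>> servo_tool(
  series=[0, -0.9, 0, 0, 0, 0, -0.9, 0, 0, 0, 0, 0, 0, 0, 0, 0, 0, 0.3, 0, 0, 0, 0, 0, 0, 0],
)

```text
clock: 7.87
tcp_pos: [0.5473, -0.0002, 0.1334]
tool_rot: [-179.8, 1.3, -179.2]
contact_force: [0.2, -0.1, -1.2]
finger_gap: -0.0
```

>>> servo_tool(
  series=[0, 0, 0.3, 0, 0, 0, 0, 0.1, 0, 0, 0, 0, 0.05, 0, 0, 0, 0, 0, 0, 0],
)

```text
clock: 8.2
tcp_pos: [0.5477, 0.0013, 0.1235]
tool_rot: [-179.8, 1.3, -179.1]
contact_force: [-1.7, -1.7, 4.5]
finger_gap: -0.0003
```

>>> servo_tool(
  series=[0, 0.2, -0.04, 0, 0, 0, 0.2, -0.03, 0, 0, 0, 0.2, 0, 0, 0, 0, 0.2, 0, 0, 0],
)

```text
clock: 8.53
tcp_pos: [0.5476, 0.0177, 0.1258]
tool_rot: [-179.7, 1.3, -179.1]
contact_force: [0.1, -1.2, 3.2]
finger_gap: 0.0006
```

>>> servo_tool(
  series=[0, 0.2, 0, 0, 0, 0, 0.2, 0, 0, 0, 0, 0.2, 0, 0, 0, 0, 0.2, 0.03, 0, 0],
)

```text
clock: 8.87
tcp_pos: [0.5475, 0.0376, 0.1253]
tool_rot: [-179.8, 1.4, -179.0]
contact_force: [0.2, -0.6, -0.2]
finger_gap: -0.0002
```

>>> servo_tool(
  series=[0, 0.05, -0.5, 0, 0, 0, 0, -0.7, 0, 0, 0, 0, -0.7, 0, 0],
)

```text
clock: 9.12
tcp_pos: [0.5431, 0.042, 0.161]
tool_rot: [-180.0, 0.9, -178.8]
contact_force: [0.6, -0.5, 0.5]
finger_gap: 0.0001
```

>>> servo_tool(
  series=[-0.9, 0.8, 0, 0, 0, -0.9, 0.8, 0, 0, 0, -0.9, 0.8, 0, 0, 0, -0.9, 0.8, 0, 0, 0, -0.9, 0.8, 0, 0, 0, -0.9, 0.8, 0, 0, 0, -0.9, 0.7, 0, 0, 0, -0.8, 0.6, 0, 0, 0],
)

```text
clock: 9.78
tcp_pos: [0.6862, 0.1698, 0.1703]
tool_rot: [-179.9, 1.0, -179.1]
contact_force: [0.3, -0.2, -0.1]
finger_gap: -0.0001
```

>>> servo_tool(
  series=[0, 0, 0.2, 0, 0, 0, 0, 0, 0, 0, 0, 0, 0, 0, 0],
)

```text
clock: 10.03
tcp_pos: [0.6878, 0.1758, 0.1664]
tool_rot: [179.8, 1.0, -178.8]
contact_force: [-0.7, 0.0, 0.6]
finger_gap: 0.0001
```

```bash
cat > look.py <<'E'
from h import *
import sys
n=sys.argv[1]; o=manip.get_obs();print(o['tcp_pos'],o['tool_rot'])
m,p,d=grab('wrist',n+'.png'); np.save('pics/'+n+'.npy',m,allow_pickle=True)
M=onz
uv=proj(m,O+ex*.0728+ey*-.0455+np.array([0,0,.036]))[0]; x0,y0=int(uv[0])-55,max(int(uv[1])-35,0)
print('crop',x0,y0)
cv2.imwrite('pics/'+n+'z.png',cv2.resize(p[y0:y0+65,x0:x0+100,::-1],None,fx=8,fy=8,interpolation=cv2.INTER_CUBIC))
E
python3 look.py w5
```

```text
[0.6878 0.1758 0.1664] [ 179.7878    1.0249 -178.8184]
crop 184 33
```

View pics/w5z.png

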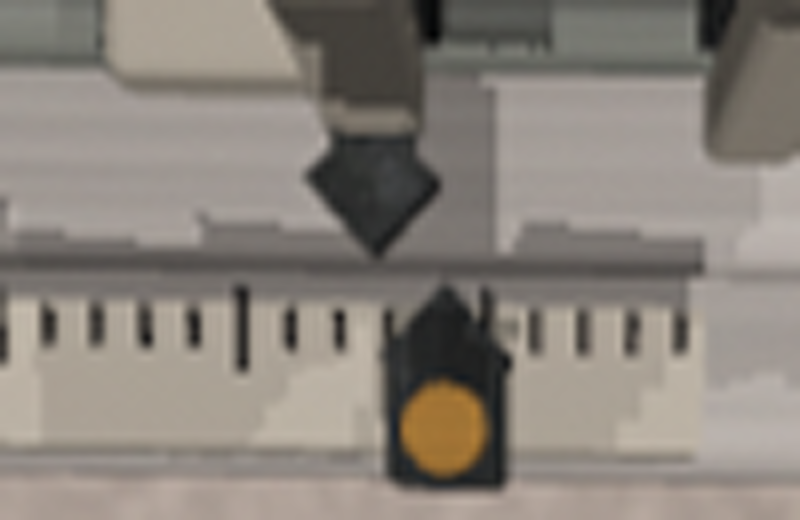

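```bash
python3 - <<'E'
from h import *
m=np.load('pics/w5.npy',allow_pickle=True).item()
z=lambda u:np.array(u)/8+[184-.44,33-.44]
a=H(onz(m,z([[377,258]]),.044));b=H(onz(m,z([[447,287]]),.048));print(a,b,b[0,0]-a[0,0]); print(H(onz(m,z([[241,290],[680,315],[0,335]]),.040)))
e=onz(m,z([[0,448],[690,458]]),.040);dv=e[1]-e[0];print(np.degrees(np.arctan2(dv[1],dv[0])))
E
```

```text
[[ 0.0659 -0.0427  0.044 ]] [[ 0.0728 -0.0457  0.048 ]] 0.006958705716752306
[[ 0.0521 -0.0454  0.04  ]
 [ 0.0958 -0.0471  0.04  ]
 [ 0.0279 -0.0498  0.04  ]]
90.39590773107399
```

>>> servo_tool(
  series=[0.9, -1, 0, -0.2, 0, 0.9, -1, 0, 0, 0, 0.9, -1, 0, 0, 0, 0.9, -1, 0, 0, 0, 0.9, -1, 0, 0, 0, 0.9, -1, 0, 0, 0, 0.9, -1, 0, 0, 0, 0.7, -1, 0, 0, 0],
)

```text
clock: 10.75
tcp_pos: [0.5429, 0.0041, 0.1638]
tool_rot: [179.8, 0.9, -177.5]
contact_force: [-0.3, -1.6, -0.3]
finger_gap: 0.0001
```

>>> servo_tool(
  series=[0, 0, 0.2, 0, 0, 0, 0, 0.4, 0, 0, 0, 0, 0.4, 0, 0, 0, 0, 0, 0, 0, 0, 0, 0, 0, 0],
)

```text
clock: 11.17
tcp_pos: [0.538, -0.0049, 0.1432]
tool_rot: [-179.9, 0.8, -178.2]
contact_force: [1.3, 0.3, 0.6]
finger_gap: -0.0001
```

>>> servo_tool(
  series=[-0.3, 0.3, 0.3, 0.2, 0, -0.1, 0.1, 0.2, 0, 0, 0, 0, 0, 0, 0, 0, 0, 0, 0, 0],
)

```text
clock: 11.5
tcp_pos: [0.5473, 0.0074, 0.1323]
tool_rot: [180.0, 0.8, -179.0]
contact_force: [-0.1, 0.2, -0.3]
finger_gap: 0.0003
```

>>> servo_tool(
  series=[0, -0.15, 0.2, 0, 0, 0, -0.05, 0.1, 0, 0, 0, 0, 0.1, 0, 0, 0, 0, 0, 0, 0],
)

```text
clock: 11.83
tcp_pos: [0.548, 0.0036, 0.1244]
tool_rot: [-180.0, 0.8, -178.9]
contact_force: [-0.8, -0.4, 3.4]
finger_gap: -0.0002
```

>>> servo_tool(
  series=[0, 0.2, -0.01, 0, 0, 0, 0.2, 0, 0, 0, 0, 0.2, 0.01, 0, 0, 0, 0.2, 0, 0, 0],
)

```text
clock: 12.17
tcp_pos: [0.5479, 0.0176, 0.1256]
tool_rot: [-179.8, 0.8, -179.1]
contact_force: [-1.1, -1.7, 3.6]
finger_gap: 0.0003
```

>>> servo_tool(
  series=[0, 0.2, 0, 0, 0, 0, 0.15, 0.02, 0, 0, 0, 0, 0, 0, 0],
)

```text
clock: 12.42
tcp_pos: [0.5478, 0.0274, 0.1257]
tool_rot: [-179.9, 0.9, -179.0]
contact_force: [-1.2, -0.6, 3.4]
finger_gap: -0.0
```

>>> servo_tool(
  series=[0, 0, -0.5, 0, 0, 0, 0, -0.7, 0, 0, 0, 0, -0.7, 0, 0],
)

```text
clock: 12.67
tcp_pos: [0.5444, 0.0292, 0.1617]
tool_rot: [-180.0, 0.5, -178.8]
contact_force: [1.0, -0.1, -0.3]
finger_gap: 0.0002
```

>>> servo_tool(
  series=[-0.9, 0.8, 0, 0, 0, -0.9, 0.8, 0, 0, 0, -0.9, 0.8, 0, 0, 0, -0.9, 0.8, 0, 0, 0, -0.9, 0.8, 0, 0, 0, -0.9, 0.8, 0, 0, 0, -0.9, 0.8, 0, 0, 0, -0.8, 0.6, 0, 0, 0],
)

```text
clock: 13.33
tcp_pos: [0.6889, 0.157, 0.1691]
tool_rot: [-180.0, 0.6, -179.2]
contact_force: [-0.6, 0.4, 1.5]
finger_gap: -0.0001
```

>>> servo_tool(
  series=[0, 0, 0.1, 0, 0, 0, 0, 0, 0, 0, 0, 0, 0, 0, 0],
)

```text
clock: 13.58
tcp_pos: [0.6906, 0.1627, 0.1668]
tool_rot: [179.7, 0.7, -179.0]
contact_force: [-0.2, 0.6, -0.5]
finger_gap: 0.0004
```

```bash
python3 look.py w6
```

```text
[0.6906 0.1627 0.1668] [ 179.7341    0.692  -178.9793]
crop 200 30
```

View pics/w6z.png

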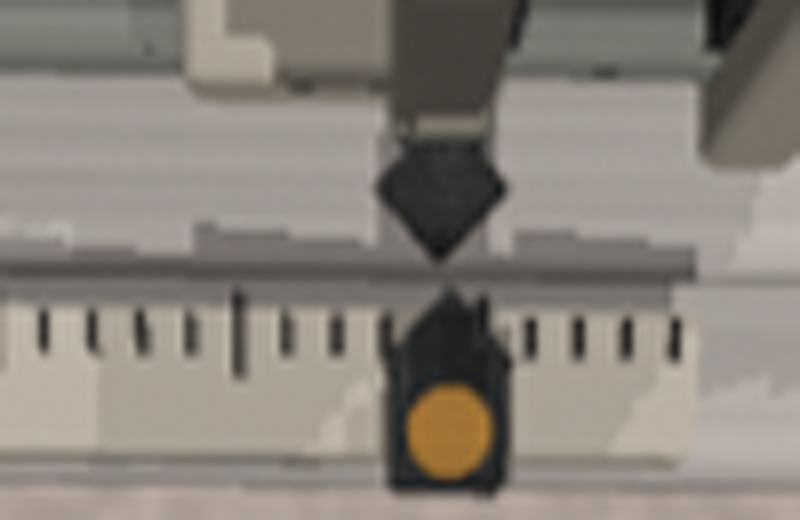

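```bash
python3 - <<'E'
from h import *
m=np.load('pics/w6.npy',allow_pickle=True).item()
z=lambda u:np.array(u)/8+[200-.44,30-.44]
a=H(onz(m,z([[440,262],[378,188],[507,188]]),.044));b=H(onz(m,z([[450,289],[390,400],[508,400],[390,480],[508,480]]),.048));print(a,b,b[0,0]-a[0,0]); print(H(onz(m,z([[238,292],[676,315]]),.040)))
e=onz(m,z([[0,458],[680,464]]),.040);dv=e[1]-e[0];print(np.degrees(np.arctan2(dv[1],dv[0])))
E
```

```text
[[ 0.0718 -0.0427  0.044 ]
 [ 0.0657 -0.0361  0.044 ]
 [ 0.0782 -0.036   0.044 ]] [[ 0.0727 -0.0456  0.048 ]
 [ 0.067  -0.0556  0.048 ]
 [ 0.0785 -0.0555  0.048 ]
 [ 0.067  -0.063   0.048 ]
 [ 0.0787 -0.0629  0.048 ]] 0.0009324118407710025
[[ 0.0518 -0.0451  0.04  ]
 [ 0.0955 -0.0468  0.04  ]]
90.54807841856886
```

>>> servo_tool(
  series=[0.9, -0.9, 0, 0.1, 0, 0.9, -0.9, 0, 0, 0, 0.9, -0.9, 0, 0, 0, 0.9, -0.9, 0, 0, 0, 0.9, -0.9, 0, 0, 0, 0.9, -0.8, 0, 0, 0, 0.8, -0.7, 0, 0, 0, 0.4, -0.6, 0, 0, 0],
)

```text
clock: 14.3
tcp_pos: [0.5479, 0.0206, 0.1645]
tool_rot: [179.8, 0.5, -179.8]
contact_force: [-0.1, -0.7, -0.1]
finger_gap: 0.0001
```

>>> servo_tool(
  series=[0, 0, 0.2, 0, 0, 0, 0, 0.4, 0, 0, 0, 0, 0.4, 0, 0, 0, 0, 0, 0, 0, 0, 0, 0, 0, 0],
)

```text
clock: 14.72
tcp_pos: [0.5452, 0.0148, 0.1436]
tool_rot: [-180.0, 0.5, 179.8]
contact_force: [0.6, 0.2, 0.1]
finger_gap: -0.0001
```

>>> servo_tool(
  series=[0, 0, 0.4, 0, 0, 0, 0, 0.1, 0, 0, 0, 0, 0, 0, 0],
)

```text
clock: 14.97
tcp_pos: [0.5462, 0.0174, 0.132]
tool_rot: [179.9, 0.5, 179.9]
contact_force: [0.3, 0.0, 0.0]
finger_gap: 0.0001
```

>>> servo_tool(
  series=[0, -0.2, 0.1, 0, 0, 0, 0, 0, 0, 0],
)

```text
clock: 15.13
tcp_pos: [0.5463, 0.0142, 0.1293]
tool_rot: [179.9, 0.5, -179.9]
contact_force: [-0.5, -0.7, 0.2]
finger_gap: -0.0
```

>>> servo_tool(
  series=[0, 0, 0.1, 0, 0, 0, 0, 0.1, 0, 0, 0, 0, 0, 0, 0],
)

```text
clock: 15.38
tcp_pos: [0.5468, 0.0142, 0.1256]
tool_rot: [179.9, 0.5, -180.0]
contact_force: [-2.2, 0.8, 3.9]
finger_gap: -0.0
```

>>> servo_tool(
  series=[0, 0.12, 0, 0, 0, 0, 0.1, 0, 0, 0, 0, 0, 0, 0, 0],
)

```text
clock: 15.63
tcp_pos: [0.5467, 0.0182, 0.1264]
tool_rot: [180.0, 0.5, 180.0]
contact_force: [-2.2, 0.5, 2.3]
finger_gap: -0.0
```

>>> servo_tool(
  series=[0, 0, -0.5, 0, 0, 0, 0, -0.7, 0, 0, 0, 0, -0.7, 0, 0],
)

```text
clock: 15.88
tcp_pos: [0.5441, 0.0189, 0.1632]
tool_rot: [179.9, 0.2, -179.9]
contact_force: [-0.3, -0.0, 0.2]
finger_gap: -0.0004
```

>>> servo_tool(
  series=[-0.9, 0.9, 0, 0, 0, -0.9, 0.9, 0, 0, 0, -0.9, 0.8, 0, 0, 0, -0.9, 0.8, 0, 0, 0, -0.9, 0.8, 0, 0, 0, -0.9, 0.8, 0, 0, 0, -0.9, 0.8, 0, 0, 0, -0.8, 0.7, 0, 0, 0],
)

```text
clock: 16.55
tcp_pos: [0.6931, 0.1492, 0.1735]
tool_rot: [180.0, 0.7, 179.6]
contact_force: [0.3, -0.0, 0.9]
finger_gap: 0.0001
```

>>> servo_tool(
  series=[0, 0, 0.1, 0, 0, 0, 0, 0, 0, 0, 0, 0, 0, 0, 0],
)

```text
clock: 16.8
tcp_pos: [0.6954, 0.1555, 0.1724]
tool_rot: [179.7, 0.8, 179.9]
contact_force: [0.1, -0.4, -0.0]
finger_gap: -0.0002
```

```bash
python3 look.py w7
```

```text
[0.6954 0.1555 0.1724] [179.6936   0.8194 179.9059]
crop 207 24
```

View pics/w7z.png

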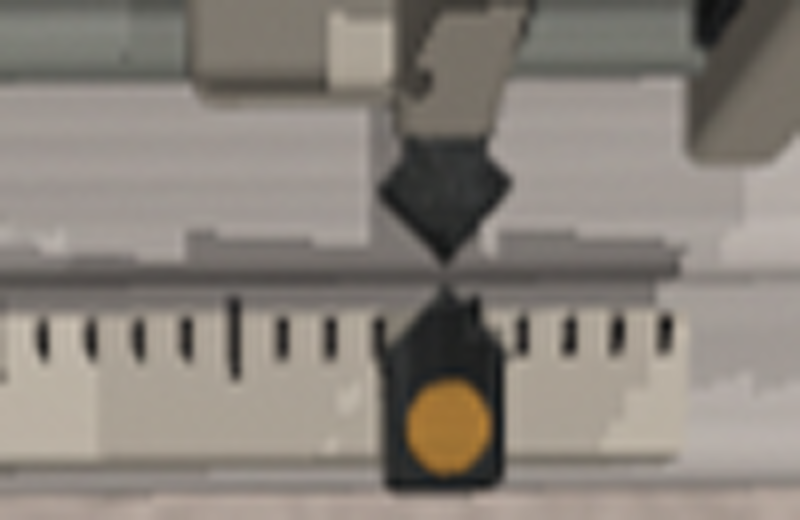

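```bash
python3 - <<'E'
from h import *
m=np.load('pics/w7.npy',allow_pickle=True).item()
z=lambda u:np.array(u)/8+[207-.44,24-.44]
a=H(onz(m,z([[446,262],[379,190],[512,184]]),.044));b=H(onz(m,z([[445,287],[386,390],[503,390],[386,480],[503,480]]),.048));print(a,b,b[0,0]-a[0,0]); print(H(onz(m,z([[234,300],[668,315]]),.040)))
p=cv2.imread('pics/w7.png'); g=p.max(2)
cv2.imwrite('pics/w7zz.png',cv2.resize(p[50:75,250:275],None,fx=22,fy=22,interpolation=cv2.INTER_NEAREST))
dark=np.clip((130-g.astype(float))/80,0,1)
for r in range(50,68):
    w=dark[r,252:274]; print(r,round(w.sum(),1), round((w*np.arange(252,274)).sum()/max(w.sum(),.01),2))
E
```

```text
[[ 0.0729 -0.0428  0.044 ]
 [ 0.0663 -0.0362  0.044 ]
 [ 0.0794 -0.0358  0.044 ]] [[ 0.0726 -0.0456  0.048 ]
 [ 0.0668 -0.0548  0.048 ]
 [ 0.0784 -0.055   0.048 ]
 [ 0.0667 -0.0632  0.048 ]
 [ 0.0785 -0.0633  0.048 ]] -0.0002679800664384807
[[ 0.0516 -0.0455  0.04  ]
 [ 0.0956 -0.0473  0.04  ]]
50 12.8 261.48
51 10.8 261.39
52 9.4 261.63
53 8.4 262.36
54 6.6 262.28
55 5.2 261.93
56 5.4 262.47
57 8.7 262.76
58 13.0 262.66
59 10.2 262.49
60 5.2 262.54
61 8.0 263.03
62 7.8 262.83
63 9.0 262.63
64 11.9 262.31
65 13.7 262.39
66 15.4 262.27
67 17.2 262.24
```

View pics/w7zz.png

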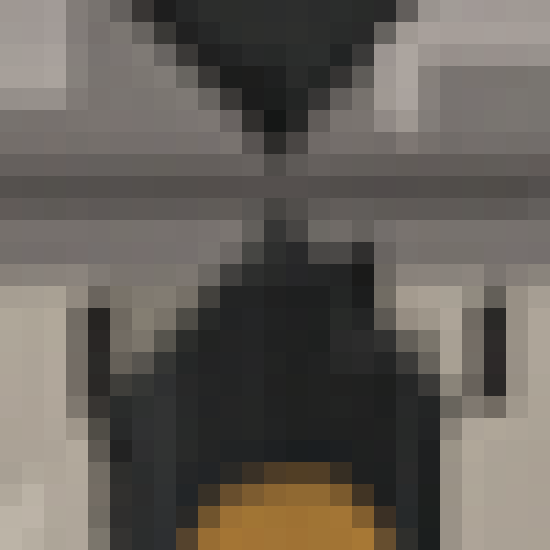

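```bash
python3 - <<'E'
from h import *
a=np.load('pics/top0.npz')['p']; m,p,d=grab('top','top9.png')
for n,(c0,c1,r0,r1) in dict(jar=(325,360,165,198),beaker=(117,160,172,212),rack=(185,250,243,285)).items():
    print(n,np.abs(p[r0:r1,c0:c1].astype(int)-a[r0:r1,c0:c1]).mean())
cv2.imwrite('pics/top9z.png',cv2.resize(p[150:290,110:370,::-1],None,fx=3,fy=3,interpolation=cv2.INTER_CUBIC))
E
```

```text
jar 38.34199134199134
beaker 8.22015503875969
rack 12.857753357753358
```

View pics/top9z.png

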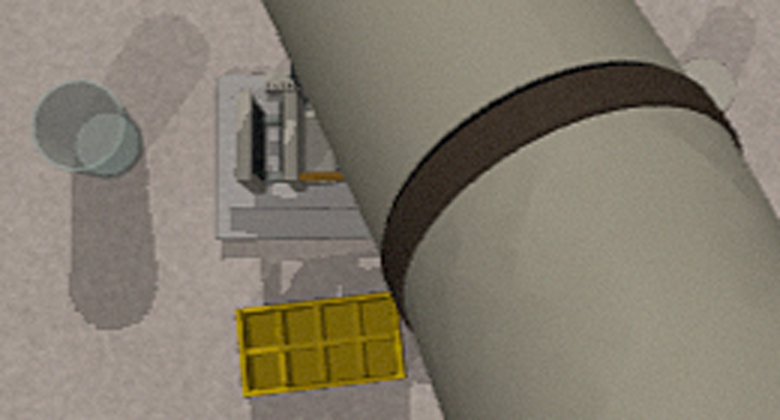

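```bash
python3 - <<'E'
from h import *
print(manip.finish_job()); o=manip.get_obs(); print(o['clock'],o['tcp_pos'],o['contact_force'])
E
```

```text
the job is handed in; nothing more can be done
None
the job is handed in; nothing more can be done
```

The plate gap is set and the job is handed in, after about 17 s of the 58 s allowed. With the fingers shut, I rolled the top of the wheel from above in three full strokes, one shorter stroke and one small final one. The highest press I read was about 6 N. I lifted clear between strokes.

- **Alignment:** the last close wrist view shows the pointer tip and the mark on the same pixel column (262). Cast onto their heights, they differ by about 0.3 mm, with the pointer if anything slightly past the mark. That is within what the picture can resolve. The pointer started about 34 mm short.
- **Beaker and rack:** the last top view shows both standing where they were.
- **Jar:** the arm partly hid it in that view, so the picture comparison for it failed. Its visible cap is in the same place, and the hand never came within about 10 cm of it.
- **Hand:** it was clear, beside and above the holder, with only force noise on the sensor.
- **Measurements that disagreed:** the early scene-camera reading of the pointer was about 7 mm off the wrist view, because it took the middle of the pointer instead of its tip. I used that camera only for rough progress. In the wrist views the gauge tab also measured 11.5 mm wide against the stated 13 mm.

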